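# Find and mark the worn isolation foot

## Robot

A 6-joint arm with a two-finger parallel gripper is mounted at the origin on a cart in front of the work surface, level with it; the furniture and walls round the work are solid. World frame = base frame: x ahead of the robot, y to its left, z up, the work surface at z = 0. Lengths are in m, angles in degrees, forces in N, time in s.
With the tool pointing down it reaches from about 0.275 to 0.75 m from the base axis. Payload 10.2 kg.
Tool frame: the origin (TCP) lies midway between the tips of the shut fingers; the grasp point (between the pads) lies 19 mm behind it; z points along the fingers, y is the line along which they close (so a half turn about z gives the same grasp; the last joint's range is limited). The gripper opens to 85 mm and grips with 20 to 120 N. Pads are 22 mm wide; open, the fingers measure 114 mm over their backs; the gripper's body (76 mm by 85 mm) begins 54 mm behind the grasp point. The pads swing forward as they close: fully open they stand 13 mm farther back than shut.
Start: joints at [53.434, 17.928, 85.812, -0, 76.261, -12.8], TCP at [0.212, 0.48, 0.231] pointing down, gripper open.
Joint ranges: [-168.41, 168.41], [-55.51, 124.54], [10.69, 146.95], [-70.63, 250.63], [1, 178], [-165.06, 165.06]. Speed limits (degrees/s): [136.94, 136.94, 172.46, 180, 180, 180].

## Interface

Orientations are given as [roll, pitch, yaw] about the fixed x, y, z axes, in that order (R = Rz(yaw) Ry(pitch) Rx(roll)).
In Python, from workcell import * gives the robot as it stands.
- The arm moves only by the tool jog_arm, never from a script. Its argument "plan" is a list of rows, each a list of 3 entries, a list of its own where there are three numbers: the finger opening in mm, from 0 to 85.4, then the shift along the tool's x, y, z in mm, then the turn about the tool's z in degrees. In form: [[grip, [dx, dy, dz], turn], ...]. A call has 1 to 8 rows; each row is the pose to reach, as a shift and turn from the pose commanded when the call began, along the tool's axes at that moment; what a row does not reach only later rows make up. A row lasts 1/12 s, in which the tool goes at most 41.7 mm and 7.16 degrees, less where a joint would pass 70% of its speed; a pose out of reach is approached as far as the arm can. A call with a gripper value outside its range is refused whole. The fingers move at their own pace and stop on an object; the grip force is fixed at half the most. Time passes only in rows, so rows that repeat a pose let the fingers close. It gives the time, the measured TCP pose, the force, the opening and the grip force at its end, in the units of the state.
- get_obs(): the state, without advancing time (a new reading comes with each control period).
- get_image(name): name is "scene" or "top" or "wrist"; returns the picture (480x640x3 uint8, red, green, blue); there is no depth.
- camera_params(name): a dict with "fx", "fy", "cx", "cy" (pixels), "k1" (the pictures are not rectified: a ray, as slopes to the right and down, at radius r is drawn at 1 + k1 r^2 times it, then the intrinsics apply), "R" (3x3) and "t" (3): a world point X has camera coordinates R X + t. Camera axes: x right, y down, z forward; pixel columns grow to the right and rows downward; lengths in m; the calibration is good to about 2 mm. A picture is of the moment at which its call begins: read the wrist's pose just before it. camera_params takes no time and is no camera call; for the wrist camera it gives the pose at the moment of the call.
- hand_in(): hands the job in; it is judged then, once.
The state is a dict: "t": time; "q": joint angles; "dq": joint speeds; "tau": joint torques, N m; "tool_pos": TCP position; "eef_rot": TCP orientation; "ft_force": force on the tool from outside, world axes, zero at the start; "wrist_torque": the same for the moment, N m; "finger_gap": opening from 0.0 (shut) to 1.0 (fully open); "gripper_force": force on a finger pad.
Only numpy, scipy, OpenCV 4.12 (cv2) and the standard library are available. Lean on these libraries where they do the work, as an engineer would, in place of code of your own. Each camera call takes 0.05 s, during which the arm holds its last target. There are 200 camera calls.

## Task

The microscope's three isolation feet stand in a row on the worktop, each with a round spring-mounted pad and a white push-down tag. Working from left to right as the robot sees them, press each pad gently with the fingertips to feel how soft it is, then push the tag of the softest foot down fully home; leave the other two tags up. Only touch the feet, never lift or shift them, and leave the things around them alone.

Things in the scene. Friction and masses are not known exactly. Their poses are not given: they have to be found in the camera images.
- foot_p: one of three isolation feet that look the same but have springs of different stiffness: loose on the worktop, 0.9 kg, aluminium base plate 136 x 64 x 10 mm (long side along its x). Origin: centre of the underside; z up. A round sprung pad stands at its x = +30 mm, an upright white tag in a grey guide block at its x = -42 mm. It turns up to 0.5 rad either way; at yaw 0 the tag is on the robot's side. Each foot may stand at any of the three places.
- foot_p_pad (a joint): how far this foot's pad is pressed down, m: 0 = up, 0.018 = on its stop. A spring pushes it back up. The force in N is 0.3 + k x depth in m; k is 375 N/m in one foot, 750 in another and 1500 in the third, so 5 N gives about 13, 6 or 3 mm
- foot_p_pad_top (a point): centre of the top face of the round pad (45 mm across, flat, black rubber on a steel cup 48 mm across), 54 mm above the worktop when up; it moves with the pad
- foot_p_tag (a joint): how far this foot's tag is pushed down, m: 0 = fully up, 0.014 = fully home with its head on the guide block. It starts between 0 and 0.003, slides with 2.5 N friction and stays where it is left
- foot_p_tag_top (a point): centre of the top face of the white tag's head (14 mm along the foot's x, 28 mm along its y, 5 mm thick), 53 mm above the worktop when up, 39 mm when fully home; 72 mm from the pad's centre
- foot_q: one of three isolation feet that look the same but have springs of different stiffness: loose on the worktop, 0.9 kg, aluminium base plate 136 x 64 x 10 mm (long side along its x). Origin: centre of the underside; z up. A round sprung pad stands at its x = +30 mm, an upright white tag in a grey guide block at its x = -42 mm. It turns up to 0.5 rad either way; at yaw 0 the tag is on the robot's side. Each foot may stand at any of the three places.
- foot_q_pad (a joint): how far this foot's pad is pressed down, m: 0 = up, 0.018 = on its stop. A spring pushes it back up. The force in N is 0.3 + k x depth in m; k is 375 N/m in one foot, 750 in another and 1500 in the third, so 5 N gives about 13, 6 or 3 mm
- foot_q_pad_top (a point): centre of the top face of the round pad (45 mm across, flat, black rubber on a steel cup 48 mm across), 54 mm above the worktop when up; it moves with the pad
- foot_q_tag (a joint): how far this foot's tag is pushed down, m: 0 = fully up, 0.014 = fully home with its head on the guide block. It starts between 0 and 0.003, slides with 2.5 N friction and stays where it is left
- foot_q_tag_top (a point): centre of the top face of the white tag's head (14 mm along the foot's x, 28 mm along its y, 5 mm thick), 53 mm above the worktop when up, 39 mm when fully home; 72 mm from the pad's centre
- foot_r: one of three isolation feet that look the same but have springs of different stiffness: loose on the worktop, 0.9 kg, aluminium base plate 136 x 64 x 10 mm (long side along its x). Origin: centre of the underside; z up. A round sprung pad stands at its x = +30 mm, an upright white tag in a grey guide block at its x = -42 mm. It turns up to 0.5 rad either way; at yaw 0 the tag is on the robot's side. Each foot may stand at any of the three places.
- foot_r_pad (a joint): how far this foot's pad is pressed down, m: 0 = up, 0.018 = on its stop. A spring pushes it back up. The force in N is 0.3 + k x depth in m; k is 375 N/m in one foot, 750 in another and 1500 in the third, so 5 N gives about 13, 6 or 3 mm
- foot_r_pad_top (a point): centre of the top face of the round pad (45 mm across, flat, black rubber on a steel cup 48 mm across), 54 mm above the worktop when up; it moves with the pad
- foot_r_tag (a joint): how far this foot's tag is pushed down, m: 0 = fully up, 0.014 = fully home with its head on the guide block. It starts between 0 and 0.003, slides with 2.5 N friction and stays where it is left
- foot_r_tag_top (a point): centre of the top face of the white tag's head (14 mm along the foot's x, 28 mm along its y, 5 mm thick), 53 mm above the worktop when up, 39 mm when fully home; 72 mm from the pad's centre
- dropper_bottle: small amber dropper bottle, bystander, 29 x 30 x 93 mm, upright; origin: centre of the underside
- eyepiece: black spare eyepiece, bystander, 38 mm across, 56 mm tall, upright; origin: centre of the underside
- dish: clear round culture dish, bystander, 63 mm across, 16 mm tall; origin: centre of the underside
- timer: white lab timer, bystander, 62 x 68 x 19 mm; origin: centre of the underside
Mind the look-alikes: they are no part of the job. What is shaped like the foot_p but brown or red is not meant.

How it is judged:
By the outcome, as a careful person would: the job done as asked, in the order asked, and still so for the second after the job is handed in, with the robot touching nothing.
It also fails if it takes over 54 s, if anything falls off the work surface, if the arm or the gripper's body presses on something with over 40 N, if the wrist force passes 120 N, or if a joint passes its speed limit or range.

## Working session

There is one attempt and no reset: what is moved stays moved. The work goes in short steps, Python scripts to look and compute and a tool call to move; the robot and the scene stay as the last step left them, time stands still between calls to the robot, and variables do not carry over. Pictures are saved under pics/ and viewed, at most 10 in all, crops included, and the job is handed in when it is done.

Besides the shell and the picture viewer there is one more tool, called after "Call:" as name(argument=value, ...) on one line, values as JSON. jog_arm: Moves the arm, as the interface text tells. Its arguments: {"type":"object","properties":{"plan":{"type":"array"}},"required":["plan"]}

```bash
mkdir -p pics
python3 - <<'E'
from workcell import *
import cv2
o=get_obs(); print({k:o[k] for k in('t','tool_pos','eef_rot','ft_force','finger_gap')})
for n in('top','scene'):
    cv2.imwrite(f'pics/{n}0.png',get_image(n)[:,:,::-1]); print(n,camera_params(n))
E
```

```text
{'t': 0.0, 'tool_pos': array([0.21145011, 0.48025254, 0.23073451]), 'eef_rot': array([-1.79928642e+02, -1.64572896e-02,  1.56232924e+02]), 'ft_force': array([0.57591912, 0.23774019, 1.13867697]), 'finger_gap': 0.9998591358604161}
top {'fx': 512.7567484634691, 'fy': 512.7567484634691, 'cx': 317.06396151201915, 'cy': 235.19681466527172, 'k1': 0.03623397150693624, 'R': array([[-0.00993304, -0.99992366,  0.00734905],
       [-0.99311402,  0.00900693, -0.11680501],
       [ 0.1167299 , -0.00845867, -0.99312768]]), 't': array([-0.02040416,  0.57294319,  1.40108247])}
scene {'fx': 557.398548375895, 'fy': 557.398548375895, 'cx': 315.1094822382525, 'cy': 241.09705046320602, 'k1': -0.05778326249636594, 'R': array([[ 0.73752197, -0.67532045, -0.00190621],
       [-0.38720294, -0.42055091, -0.82049425],
       [ 0.55329489,  0.60587062, -0.5716516 ]]), 't': array([-0.45448188,  0.26292668,  1.27754111])}
```

View pics/top0.png

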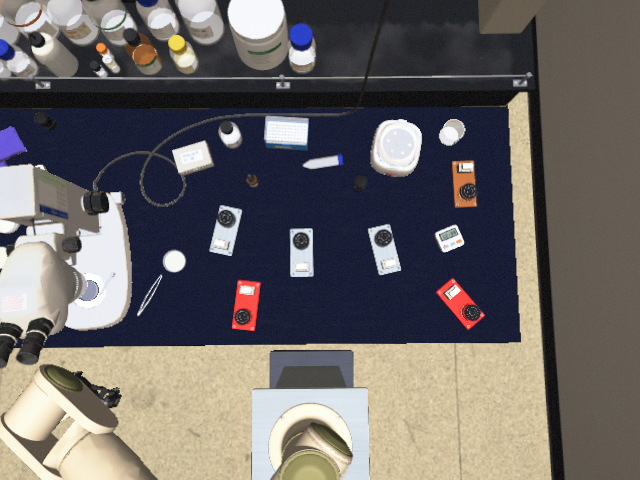

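View pics/scene0.png

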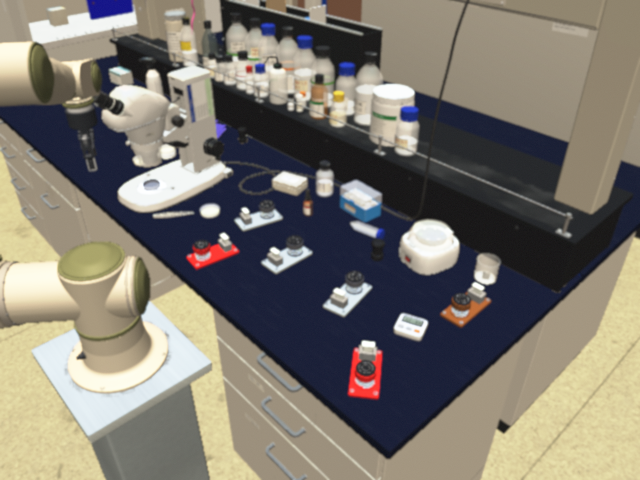

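The three aluminium feet are at top-view pixels (225,231), (302,252) and (384,249). The look-alikes are red at (246,305) and (460,303), and brown at (465,184); their colour rules them out. I'll confirm this in an enlarged crop.

```bash
cat > h.py <<'E'
from workcell import *
import numpy as np, cv2
def K(p): return np.array([[p['fx'],0,p['cx']],[0,p['fy'],p['cy']],[0,0,1]]), np.array([p['k1'],0,0,0.])
def px2w(p,uv,z):
    k,d=K(p); n=cv2.undistortPoints(np.array(uv,float).reshape(-1,1,2),k,d).reshape(-1,2)
    r=np.c_[n,np.ones(len(n))]@p['R']; c=-p['R'].T@p['t']
    return c+r*((z-c[2])/r[:,2])[:,None]
def w2px(p,X):
    k,d=K(p); return cv2.projectPoints(np.array(X,float).reshape(-1,1,3),cv2.Rodrigues(p['R'])[0],p['t'],k,d)[0].reshape(-1,2)
E
python3 - <<'E'
from h import *
im=cv2.imread('pics/top0.png')
cv2.imwrite('pics/crop0.png',cv2.resize(im[195:290,200:410],None,fx=3.8,fy=3.8,interpolation=cv2.INTER_CUBIC))
E
```

```text
(no output)
```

View pics/crop0.png

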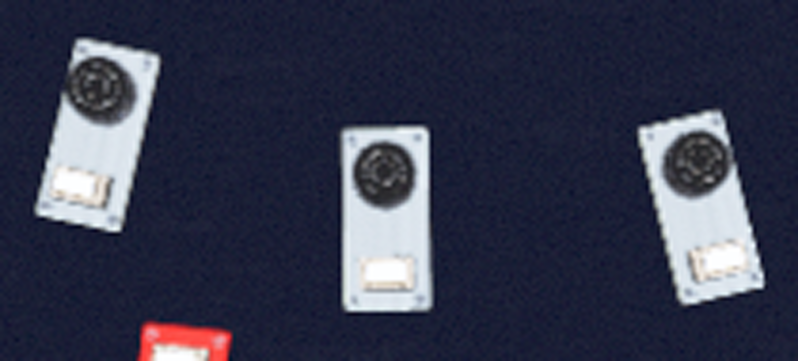

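The crop shows three grey plates with black pads at about (98,88), (385,173) and (697,163), and white tags at (80,187), (388,273) and (720,262). The red look-alike sits below the left foot.

Run:
```python
from h import *
p=camera_params('top')
f=lambda c:(np.array(c,float)+.5)/3.8-.5+[200,195]
pads=px2w(p,f([(98,88),(385,173),(697,163)]),.054); tags=px2w(p,f([(80,187),(388,273),(720,262)]),.052)
cor=[[(75,38),(160,52),(122,232),(37,215)],[(342,127),(429,127),(432,311),(342,311)],[(638,127),(720,110),(764,287),(684,305)]]
o=get_obs(); R=camera_params('wrist')
for i in range(3):
    c=px2w(p,f(cor[i]),.01); m=c.mean(0)[:2]; d=(c[0]+c[1]-c[2]-c[3])[:2]; d/=np.linalg.norm(d)
    print(i,'plate',m,'yaw',np.degrees(np.arctan2(d[1],d[0])),'pad pred',m+.03*d,'seen',pads[i][:2],'tag pred',m-.042*d,'seen',tags[i][:2])
print(o['t'],R['R'],R['t'],-R['R'].T@R['t'])
```

```text
0 plate [0.5932095  0.23367466] yaw -11.312526799524973 pad pred [0.62262666 0.22778984] seen [0.62103897 0.22697661] tag pred [0.55202549 0.2419134 ] seen [0.54903934 0.23951321]
1 plate [0.52762896 0.01914259] yaw 0.10680894900511939 pad pred [0.55762891 0.01919852] seen [0.55697683 0.0188506 ] tag pred [0.48562903 0.0190643 ] seen [0.48462132 0.01718205]
2 plate [ 0.5342389  -0.21609015] yaw 12.765914395944682 pad pred [ 0.56349733 -0.2094611 ] seen [ 0.56221357 -0.20757929] tag pred [ 0.4932771  -0.22537082] seen [ 0.490338   -0.22264635]
0.1 [[ 0.40338424  0.91503009 -0.00104808]
 [ 0.87093015 -0.3835913   0.30714555]
 [ 0.28064538 -0.12481048 -0.95166197]] [-0.52429409 -0.04029193  0.37968732] [0.14002593 0.51167819 0.37315997]
```

Call:
jog_arm(plan=[[0,[-220,-154,0],-23.8],[0,[-220,-154,0],-23.8],[0,[-220,-154,0],-23.8],[0,[-220,-154,0],-23.8],[0,[-220,-154,0],-23.8],[0,[-220,-154,0],-23.8],[0,[-220,-154,0],-23.8],[0,[-220,-154,0],-23.8]])

```text
t: 0.77
tool_pos: [0.3532, 0.247, 0.2311]
eef_rot: [-179.9, 0.0, 179.7]
ft_force: [-0.6, -0.2, -0.4]
finger_gap: 0.002
gripper_force: 0.0
```

Call:
jog_arm(plan=[[0,[-207,-17,80],0],[0,[-207,-17,80],0],[0,[-207,-17,80],0],[0,[-207,-17,80],0],[0,[-207,-17,80],0],[0,[-207,-17,80],0],[0,[-207,-17,80],0],[0,[-207,-17,80],0]])

```text
t: 1.43
tool_pos: [0.5574, 0.2342, 0.1504]
eef_rot: [-180.0, -0.1, -180.0]
ft_force: [-0.6, -0.3, 0.4]
finger_gap: -0.002
gripper_force: 0.0
```

Run:
```python
from h import *
p=camera_params('wrist'); cv2.imwrite('pics/w0.png',get_image('wrist')[:,:,::-1])
np.save('w0.npy',p,allow_pickle=True)
o=get_obs();print(o['t'],o['tool_pos'],o['ft_force'])
print(w2px(p,[[.6218,.2274,.054],[.5505,.2407,.0525],o['tool_pos']]))
```

```text
1.4833 [0.55704258 0.23450652 0.15131438] [-1.84677567 -0.44278906  0.05347584]
[[313.80375245 321.80604017]
 [332.17208148 230.62838073]
 [323.99356201 308.24369747]]
```

View pics/w0.png

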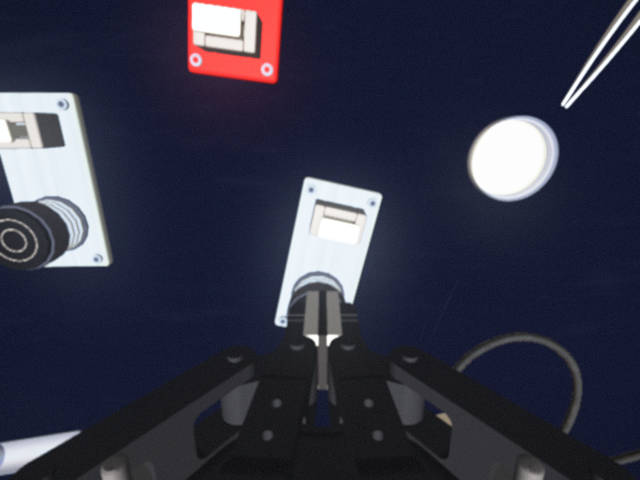

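The wrist view shows the left foot's white tag top at about (341,231), with the pad partly hidden behind the fingertips at about (318,300). The middle foot is at left, and the red look-alike is at the top.

Run:
```python
from h import *
p=np.load('w0.npy',allow_pickle=True).item()
print(px2w(p,[(341,231)],.0525),px2w(p,[(307,178),(382,192),(278,325),(353,300)],.01))
print(w2px(p,[[.5505,.2407,.039]]),p['fx'])
```

```text
[[0.55077089 0.24687365 0.0525    ]] [[0.51998845 0.2218004  0.01      ]
 [0.53107807 0.28123771 0.01      ]
 [0.65122205 0.1941441  0.01      ]
 [0.62639204 0.26071522 0.01      ]]
[[331.68267904 225.41956048]] 358.5994678764893
```

Call:
jog_arm(plan=[[0,[-64,-4,40],0],[0,[-64,-4,80],0],[0,[-64,-4,80],0],[0,[-64,-4,80],0],[0,[-64,-4,80],0],[0,[-64,-4,80],0]])

```text
t: 1.98
tool_pos: [0.6217, 0.2308, 0.074]
eef_rot: [180.0, 0.2, -179.9]
ft_force: [0.1, 0.1, 0.7]
finger_gap: -0.001
gripper_force: 0.0
```

```bash
cat > rd.py <<'E'
from h import *
import sys
Z=[];F=[]
for i in range(int(sys.argv[1])):
    get_image('wrist'); o=get_obs(); Z.append(o['tool_pos']); F.append(o['ft_force'])
print(o['t'],np.mean(Z,0).round(4),np.std(Z,0).round(4),'F',np.mean(F,0).round(2),np.std(F,0).round(2),o['eef_rot'])
E
python3 rd.py 5
```

```text
2.2333 [0.622  0.2306 0.0736] [0.     0.0002 0.0005] F [ 0.07 -0.08  0.21] [0.31 0.31 0.48] [ 1.79981620e+02  1.10847015e-01 -1.79943003e+02]
```

Call:
jog_arm(plan=[[0,[0,0,10],0],[0,[0,0,16],0],[0,[0,0,19],0],[0,[0,0,21],0],[0,[0,0,23],0],[0,[0,0,25],0],[0,[0,0,26],0],[0,[0,0,26],0]])

```text
t: 2.9
tool_pos: [0.6218, 0.2301, 0.0453]
eef_rot: [-180.0, -0.0, -180.0]
ft_force: [-1.9, -0.9, 3.6]
finger_gap: -0.001
gripper_force: 1.8
```

```bash
python3 rd.py 6
```

```text
3.2 [0.6219 0.23   0.0455] [0. 0. 0.] F [-2.65 -0.88  3.62] [0.33 0.25 0.61] [-1.79997914e+02  5.09168807e-03 -1.79963121e+02]
```

Call:
jog_arm(plan=[[0,[0,0,-40],0],[0,[0,0,-70],0],[0,[65,-210,-70],0],[0,[65,-210,-70],0],[0,[65,-210,-70],0],[0,[65,-210,-70],0],[0,[65,-210,-70],0],[0,[65,-210,-70],0]])

```text
t: 3.87
tool_pos: [0.5559, 0.0155, 0.1153]
eef_rot: [-179.9, 0.0, 179.8]
ft_force: [-0.3, -0.6, -0.1]
finger_gap: -0.001
gripper_force: 0.0
```

Call:
jog_arm(plan=[[0,[0,0,25],0],[0,[0,0,45],0],[0,[0,0,45],0],[0,[0,0,45],0],[0,[0,0,45],0]])

```text
t: 4.28
tool_pos: [0.5578, 0.0202, 0.0713]
eef_rot: [-180.0, 0.1, -179.9]
ft_force: [-0.5, -0.1, 0.4]
finger_gap: -0.003
gripper_force: 0.0
```

```bash
python3 rd.py 4
python3 - <<'E'
from h import *
p=camera_params('wrist'); cv2.imwrite('pics/w1.png',get_image('wrist')[:,:,::-1]); np.save('w1.npy',p,allow_pickle=True)
print(w2px(p,[[.5573,.0192,.054],[.485,.018,.0525]]))
E
```

```text
4.4833 [0.5577 0.0202 0.0714] [0.0001 0.     0.0001] F [ 0.33 -0.07 -0.38] [0.29 0.47 0.68] [-1.79982050e+02  9.36336495e-02 -1.79941851e+02]
[[321.37051185 290.24724783]
 [318.57157976 136.66587786]]
```

View pics/w1.png

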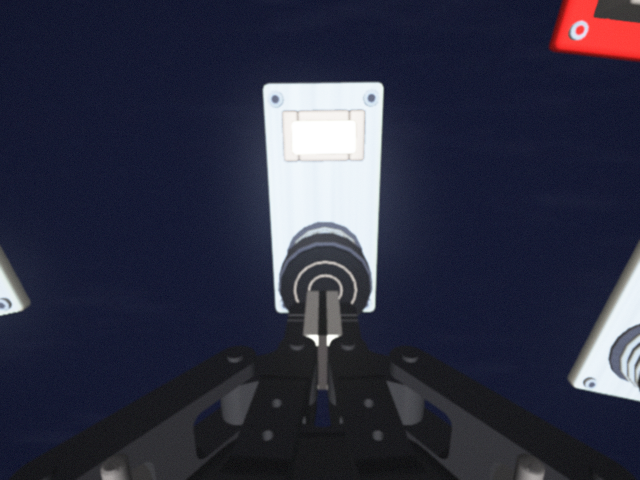

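The middle pad's centre is at (326,290), within 2 mm of my estimate, and the tag is at (324,137). Next I press this pad.

Call:
jog_arm(plan=[[0,[0,0,10],0],[0,[0,0,16],0],[0,[0,0,18],0],[0,[0,0,20],0],[0,[0,0,22],0],[0,[0,0,23],0],[0,[0,0,23],0],[0,[0,0,23],0]])

```text
t: 5.2
tool_pos: [0.5568, 0.0201, 0.0475]
eef_rot: [180.0, -0.0, -180.0]
ft_force: [-3.6, -0.3, 5.3]
finger_gap: -0.001
gripper_force: 2.6
```

```bash
python3 rd.py 6
```

```text
5.5 [0.5568 0.0201 0.0475] [0. 0. 0.] F [-3.57  0.55  5.25] [0.34 0.27 0.32] [ 1.79998658e+02 -3.26010587e-02 -1.79956012e+02]
```

Call:
jog_arm(plan=[[0,[0,0,-40],0],[0,[0,0,-68],0],[0,[-6,-228,-68],0],[0,[-6,-228,-68],0],[0,[-6,-228,-68],0],[0,[-6,-228,-68],0],[0,[-6,-228,-68],0],[0,[-6,-228,-68],0]])

```text
t: 6.17
tool_pos: [0.5629, -0.2128, 0.1152]
eef_rot: [-179.9, 0.1, 179.9]
ft_force: [0.7, -0.2, 0.1]
finger_gap: -0.001
gripper_force: 0.0
```

Call:
jog_arm(plan=[[0,[0,0,25],0],[0,[0,0,45],0],[0,[0,0,45],0],[0,[0,0,45],0],[0,[0,0,45],0]])

```text
t: 6.58
tool_pos: [0.5638, -0.2081, 0.0715]
eef_rot: [-179.9, 0.1, -179.9]
ft_force: [0.9, -0.3, 0.6]
finger_gap: -0.002
gripper_force: 0.0
```

```bash
python3 rd.py 4
python3 - <<'E'
from h import *
p=camera_params('wrist'); cv2.imwrite('pics/w2.png',get_image('wrist')[:,:,::-1]); np.save('w2.npy',p,allow_pickle=True)
print(w2px(p,[[.5628,-.2085,.054],[.4915,-.224,.0525]]))
E
```

```text
6.7833 [ 0.5638 -0.2081  0.0717] [0.0001 0.     0.0001] F [-0.32 -0.04 -0.18] [0.11 0.4  0.22] [-1.79940851e+02  8.94976231e-02 -1.79941105e+02]
[[322.36889991 288.91529233]
 [286.59843779 137.50590275]]
```

View pics/w2.png

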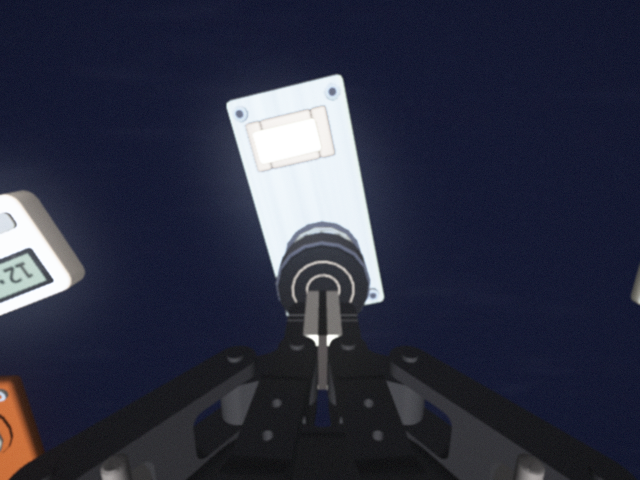

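The fingertips are centred over the right pad at (323,289), and its tag is at (287,142). I'll press this pad about 4 mm.

Call:
jog_arm(plan=[[0,[0,0,10],0],[0,[0,0,15],0],[0,[0,0,17],0],[0,[0,0,18],0],[0,[0,0,19],0],[0,[0,0,20],0],[0,[0,0,21],0],[0,[0,0,21],0]])

```text
t: 7.5
tool_pos: [0.563, -0.2079, 0.0496]
eef_rot: [180.0, -0.0, -180.0]
ft_force: [-4.1, 2.1, 7.0]
finger_gap: 0.002
gripper_force: 3.5
```

```bash
python3 rd.py 6
```

```text
7.8 [ 0.563  -0.2079  0.0498] [0. 0. 0.] F [-3.86  2.21  6.85] [0.44 0.46 0.42] [ 1.79988689e+02 -2.81328755e-02 -1.79961595e+02]
```

The forces give roughly 365 N/m (left), 770 N/m (middle) and 1560 N/m (right), so the left foot is the softest. I'm going back to it to locate its tag from close up.

Call:
jog_arm(plan=[[0,[0,0,-40],0],[0,[0,0,-80],0],[0,[-58,438,-80],0],[0,[-58,438,-80],0],[0,[-58,438,-80],0],[0,[-58,438,-80],0],[0,[-58,438,-80],0],[0,[-58,438,-80],0]])

```text
t: 8.47
tool_pos: [0.5959, 0.0418, 0.1294]
eef_rot: [-180.0, 0.0, -180.0]
ft_force: [1.1, -0.2, -0.4]
finger_gap: -0.0
gripper_force: 0.0
```

Call:
jog_arm(plan=[[0,[-24,183,0],0],[0,[-24,183,0],0],[0,[-24,183,0],0],[0,[-24,183,0],0],[0,[-24,183,30],0],[0,[-24,183,55],0],[0,[-24,183,55],0],[0,[-24,183,55],0]])

```text
t: 9.13
tool_pos: [0.6193, 0.2226, 0.0736]
eef_rot: [-180.0, -0.1, -180.0]
ft_force: [0.2, -0.3, 0.4]
finger_gap: 0.001
gripper_force: 0.0
```

```bash
python3 rd.py 4
python3 - <<'E'
from h import *
p=camera_params('wrist'); cv2.imwrite('pics/w3.png',get_image('wrist')[:,:,::-1]); np.save('w3.npy',p,allow_pickle=True)
print(w2px(p,[[.6215,.23,.054],[.5505,.244,.0525]]))
E
```

```text
9.3333 [0.6207 0.2223 0.0761] [0.0002 0.0001 0.0005] F [-0.27 -0.32 -0.02] [0.93 0.29 0.39] [179.97057684   0.18417244 179.97487731]
[[338.58086003 287.37600614]
 [371.94795972 141.3553588 ]]
```

View pics/w3.png

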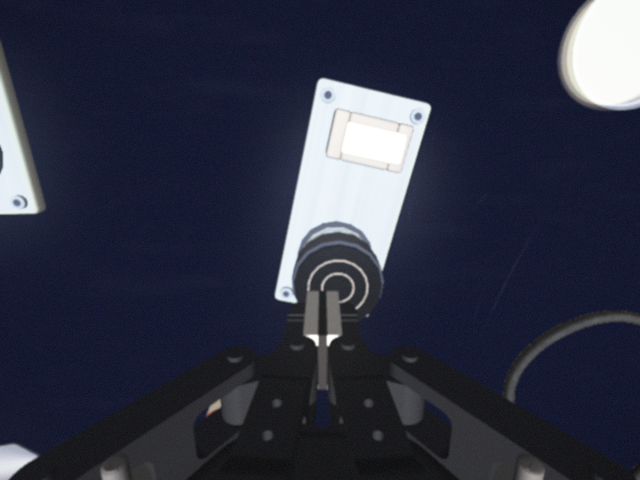

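The tag head's centre is at (374,144), which puts it at about (0.552, 0.245). I'll move over it at the same height.

Call:
jog_arm(plan=[[0,[69,23,0],0],[0,[69,23,0],0],[0,[69,23,0],0],[0,[69,23,0],0],[0,[69,23,0],0],[0,[69,23,0],0]])

```text
t: 9.88
tool_pos: [0.5519, 0.2454, 0.0749]
eef_rot: [180.0, 0.1, 180.0]
ft_force: [-0.2, 0.6, 0.4]
finger_gap: -0.001
gripper_force: 0.0
```

```bash
python3 rd.py 3
```

```text
10.0333 [0.5516 0.2454 0.0744] [0.0002 0.     0.0001] F [ 0.18  0.3  -0.54] [0.13 0.17 0.14] [1.79996986e+02 1.89904290e-02 1.79988869e+02]
```

Call:
jog_arm(plan=[[0,[0,0,10],0],[0,[0,0,18],0],[0,[0,0,22],0],[0,[0,0,25],0],[0,[0,0,28],0],[0,[0,0,30],0],[0,[0,0,32],0],[0,[0,0,32],0]])

```text
t: 10.7
tool_pos: [0.5507, 0.2458, 0.042]
eef_rot: [180.0, 0.0, -180.0]
ft_force: [-0.3, -1.4, 0.6]
finger_gap: -0.001
gripper_force: 0.0
```

Call:
jog_arm(plan=[[0,[0,0,1],0],[0,[0,0,1],0],[0,[0,0,2],0],[0,[0,0,2],0]])

```text
t: 11.03
tool_pos: [0.5508, 0.2459, 0.0404]
eef_rot: [180.0, 0.0, -180.0]
ft_force: [0.3, -0.9, 0.0]
finger_gap: -0.002
gripper_force: 0.5
```

Call:
jog_arm(plan=[[0,[0,0,1],0],[0,[0,0,1],0],[0,[0,0,2],0],[0,[0,0,2],0]])

```text
t: 11.37
tool_pos: [0.5509, 0.2459, 0.039]
eef_rot: [180.0, 0.0, -180.0]
ft_force: [-2.3, -0.6, 7.9]
finger_gap: -0.0
gripper_force: 4.0
```

Call:
jog_arm(plan=[[0,[0,0,0.5],0],[0,[0,0,0.5],0],[0,[0,0,1],0],[0,[0,0,1],0]])

```text
t: 11.7
tool_pos: [0.5509, 0.2459, 0.0389]
eef_rot: [180.0, 0.0, -180.0]
ft_force: [-5.8, -1.7, 16.3]
finger_gap: 0.001
gripper_force: 7.7
```

The tool has stopped at z = 0.039 and the force is rising, so the tag is fully home. I'll lift straight up and check.

Call:
jog_arm(plan=[[0,[0,0,-20],0],[0,[0,0,-60],0],[0,[0,0,-90],0],[0,[-70,-15,-90],0],[0,[-70,-15,-90],0],[0,[-70,-15,-90],0],[0,[-70,-15,-90],0],[0,[-70,-15,-90],0]])

```text
t: 12.37
tool_pos: [0.6199, 0.231, 0.1266]
eef_rot: [-180.0, -0.1, -180.0]
ft_force: [-0.1, 0.2, 0.2]
finger_gap: -0.004
gripper_force: 0.0
```

```bash
python3 rd.py 2
python3 - <<'E'
from h import *
a=get_image('wrist')[:,:,::-1]; s=get_image('scene')[:,:,::-1]; c=cv2.imread('pics/scene0.png')
f=lambda m:cv2.resize(m[190:320,225:385],(400,300),interpolation=cv2.INTER_CUBIC)
cv2.imwrite('pics/end.png',np.vstack([np.hstack([f(c),f(s)]),np.hstack([cv2.resize(a,(400,300)),np.zeros((300,400,3),np.uint8)])]))
E
```

```text
12.4667 [0.6198 0.2313 0.127 ] [0.     0.0001 0.0001] F [-0.05  0.63 -0.19] [0.35 0.44 0.27] [-1.79993739e+02 -4.61864829e-02 -1.79922936e+02]
```

View pics/end.png

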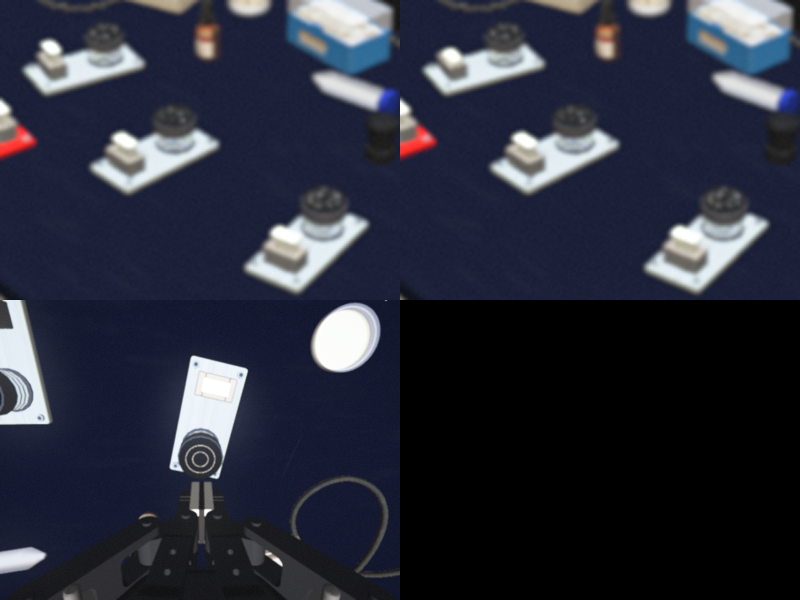

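The before/after views show the left foot's tag head at (450,55), now lower and sitting on its guide block. The other two tags are still up, no foot has shifted, and the gripper is clear.

```bash
python3 -c "
from workcell import *
print(hand_in())"
```

```text
the job is handed in; nothing more can be done
None
```

I pressed all three pads from left to right; the left foot was the softest (about 375 N/m), so I pushed its tag fully home, left the other two tags up, and handed the job in at about 12.6 s.

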